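# Clear the resistivity bench: store the reference, post the specimens

### The arm

A 6-joint arm with a two-finger parallel gripper is mounted at the origin on the work surface. World frame = base frame: x ahead of the robot, y to its left, z up, the work surface at z = 0. Lengths are in m, angles in rad, forces in N, time in s.
With the tool pointing down it reaches from about 0.325 to 0.9 m from the base axis. Payload 6.1 kg.
Tool frame: the origin (TCP) lies at the very end of the fingers, on their centre line; the grasp point (between the pads) lies behind it (env.tcp_to_grasp is the z of the grasp point in the tool frame, in m); z points along the fingers, x is the direction in which the jaws open and shut, and the axes are right-handed (so a half turn about z gives the same grasp; the last joint's range is limited). The gripper opens to 85 mm and grips with 20 to 120 N. Pads are 22 mm wide; open, the fingers measure 114 mm over their backs; the gripper's body (76 mm by 85 mm) begins 54 mm behind the grasp point. The pads swing forward as they close: fully open they stand 13 mm farther back than shut.
Start: joints at [-1.37, 0.22, 1.526, -0, 1.395, -0.126], TCP at [0.201, -0.592, 0.231] pointing down, gripper open.
Joint ranges: [-2.98, 2.98], [-0.91, 2.08], [0.09, 2.57], [-1.24, 4.39], [0.2, 2.65], [-2.68, 2.68]. Speed limits (rad/s): [2.57, 2.57, 3.01, 3.14, 3.14, 3.14].

### API

Orientations are given as a unit quaternion [x, y, z, w].
In Python, from rig import env, optics, order gives the robot as it stands.
- The arm moves only by the tool carry_out, never from a script. Its argument "increments" is text: rows parted by semicolons, each of 5 numbers parted by spaces: the opening, from 0 (shut) to 1 (fully open), then the shift along the tool's x, y, z in units of 0.1 m (1.0 is 0.1 m), then the turn about the tool's z in units of 30 degrees (1.0 is 30 degrees). In form: jaw tx ty tz yaw; .... A call has 1 to 8 rows; each row is the pose to reach, as a shift and turn from the pose commanded when the call began, along the tool's axes at that moment; what a row does not reach only later rows make up. A row lasts 1/8 s, in which the tool goes at most 62.5 mm and 10.7 degrees, less where a joint would pass 70% of its speed; a pose out of reach is approached as far as the arm can. A call with a number of a shift or a turn outside -1 to 1 is refused whole. A call with a gripper value outside its range is refused whole. The fingers move at their own pace and stop on an object; "grip_force" is the grip in N (left out, the last holds). Time passes only in rows, so rows that repeat a pose let the fingers close. It gives the time, the measured TCP pose, the force and the opening at its end, in the units of the state.
- env.get_state(): the state, without advancing time (a new reading comes with each control period).
- optics.read_camera(name): name is "side" or "top"; returns a dict with "image" (420x560x3 uint8, red, green, blue), "fx", "fy", "cx", "cy" (pixels), "position" and "attitude" of the camera in the world. Camera axes: x right, y down, z forward; pixel columns grow to the right and rows downward; lengths in m; the calibration is good to about 2 mm. A picture is of the moment at which its call begins. There is no depth.
- order.hand_in(): hands the job in, once; it reports no verdict.
The state is a dict: "time_s": time; "joint_pos": joint angles; "joint_velocities": joint speeds; "joint_efforts": joint torques, N m; "tcp_pos": TCP position; "tool_rot": TCP orientation; "contact_force": force on the tool from outside, world axes, zero at the start; "ft_torque": the same for the moment, N m; "width": finger opening in m.
Only numpy, scipy, OpenCV 4.12 (cv2) and the standard library are available. Lean on these libraries where they do the work, as an engineer would, in place of code of your own. Each camera call takes 0.05 s, during which the arm holds its last target. There are 200 camera calls.

### The job

Clear the bench after the measurement. Take the reference cassette out of the test fixture and put it away in the one empty pocket of the covered cassette store - the flaps hide which that is, so feel for it - keeping it upright all the way, until it stands on the pocket's floor with the flap shut over it; and push every tested specimen on the bench through the orange flap of the return box, so that it drops inside and the flap swings shut behind it. Do not disturb the bottle, screwdriver or little bowl.

Things in the scene. Friction and masses are not known exactly. Their poses are not given: they have to be found in the camera images.
- reference: The reference cassette: an upright flat aluminium plate with a blue band, 40 (own x) x 10 (own y) x 66 mm (z), about 0.18 kg. Origin at the centre of its underside. At the start it stands loosely in the slot of the test fixture, 26 mm deep, so that its upper 40 mm stick out.
- fixture: The test fixture: a fixed aluminium box 100 (x) x 70 (y) x 36 mm high, origin at the centre of its underside, with a slot 43 x 13 mm, 26 mm deep, in the middle of its top, long side along x.
- store: The covered cassette store: a fixed grey block 70 (x) x 200 (y) x 94 mm high, origin at the centre of its underside. Five slots in a row along its y, 36 mm apart, each 48 (x) x 18 mm (y), each closed flush with the top by a black dust flap hinged on the slot's -y edge; pressed (under 1 N), the flap's +y edge swings down; a weak spring shuts it. One pocket, not always the same, is empty.
- return_flap (a joint): Angle of the orange flap in the return box's doorway, hinged along its upper edge: 0 hangs shut, growing as it swings into the box (up to 1.45). A weak spring (under 0.2 N at its lower edge) shuts it.
- return_box: The fixed white return box, 300 (x) x 150 (y) x 126 mm, clear roof. Origin: bench level under the middle of the doorway's outer face, x pointing into the box. Before it (x -110 to -4 mm, y +-50) a flat loading ledge, 70 mm high. Doorway 64 wide, 42 high above the ledge; flap 6 mm in. Past the lip (x -4) a slippery slide goes down: a specimen over half past the lip slides in.
- solvent: A closed bottle, 52 mm in diameter, 130 mm high; bystander. Origin at the centre of its underside.
- driver: A screwdriver 170 mm long lying on the bench; bystander.
- tin: A small steel bowl, 60 mm across, 22 mm high; bystander. Origin at the centre of its underside.
- specimen0: A tested specimen: a yellow bar with two copper bands, 50 (own x) x 20 x 20 mm, about 0.08 kg, origin at its centre; lies on the bench. Only some of the four are there in a run.
- specimen1: A tested specimen: a yellow bar with two copper bands, 50 (own x) x 20 x 20 mm, about 0.08 kg, origin at its centre; lies on the bench. Only some of the four are there in a run.
- specimen2: A tested specimen: a yellow bar with two copper bands, 50 (own x) x 20 x 20 mm, about 0.08 kg, origin at its centre; lies on the bench. Only some of the four are there in a run.
- specimen3: A tested specimen: a yellow bar with two copper bands, 50 (own x) x 20 x 20 mm, about 0.08 kg, origin at its centre; lies on the bench. Only some of the four are there in a run.
- pocket0 (a point): Centre of slot 0 of the cassette store, level with the store's top (94 mm above the bench); axes as the store's. The pocket is a straight shaft with its floor 90 mm below. Four of the five hold a fixed cassette like the reference, its top 24 mm down, hidden, which stops another; in the empty one it goes on down, drops to the floor when let go and the flap shuts over it.
- pocket1 (a point): Centre of slot 1 of the cassette store, level with the store's top (94 mm above the bench); axes as the store's. The pocket is a straight shaft with its floor 90 mm below. Four of the five hold a fixed cassette like the reference, its top 24 mm down, hidden, which stops another; in the empty one it goes on down, drops to the floor when let go and the flap shuts over it.
- pocket2 (a point): Centre of slot 2 of the cassette store, level with the store's top (94 mm above the bench); axes as the store's. The pocket is a straight shaft with its floor 90 mm below. Four of the five hold a fixed cassette like the reference, its top 24 mm down, hidden, which stops another; in the empty one it goes on down, drops to the floor when let go and the flap shuts over it.
- pocket3 (a point): Centre of slot 3 of the cassette store, level with the store's top (94 mm above the bench); axes as the store's. The pocket is a straight shaft with its floor 90 mm below. Four of the five hold a fixed cassette like the reference, its top 24 mm down, hidden, which stops another; in the empty one it goes on down, drops to the floor when let go and the flap shuts over it.
- pocket4 (a point): Centre of slot 4 of the cassette store, level with the store's top (94 mm above the bench); axes as the store's. The pocket is a straight shaft with its floor 90 mm below. Four of the five hold a fixed cassette like the reference, its top 24 mm down, hidden, which stops another; in the empty one it goes on down, drops to the floor when let go and the flap shuts over it.

How it is judged:
By the outcome, as a careful person would: the job done as asked, in the order asked, and still so for the second after the job is handed in, with the robot touching nothing.
Of specimen0, specimen1, specimen2, specimen3 only 3 to 4 are there at a start; the rules pass over those that are not, and their reading is None.
At some moment in a run one of specimen0, specimen1, specimen2, specimen3 may be knocked a few centimetres aside while the robot is not near it.
It also fails if it takes over 210 s, if anything falls off the work surface, if the arm or the gripper's body presses on something with over 40 N, if the wrist force passes 120 N, or if a joint passes its speed limit or range.

## Working session

There is one attempt and no reset: what is moved stays moved. The work goes in short steps, Python scripts to look and compute and a tool call to move; the robot and the scene stay as the last step left them, time stands still between calls to the robot, and variables do not carry over. Pictures are saved under pics/ and viewed, about 12 in all and at most 16, crops included, and the job is handed in when it is done.

Besides the shell and the picture viewer there is one more tool, called after "Request:" in YAML: its name, and indented under it one key for each argument. carry_out: Moves the arm, as the interface text tells. Its arguments: {"type":"object","properties":{"increments":{"type":"string"},"grip_force":{"type":"number"}},"required":["increments"]}

```bash
mkdir -p pics; ls; cat > h.py <<'E'
import numpy as np, cv2
from scipy.spatial.transform import Rotation as R
from rig import env, optics, order
def cam(n):
    c=optics.read_camera(n); a=np.array(c['attitude'],float)
    c['R']=R.from_quat(a).as_matrix() if a.size==4 else a.reshape(3,3)
    return c
def ray(c,u,v):
    d=c['R']@np.array([(u-c['cx'])/c['fx'],(v-c['cy'])/c['fy'],1]); return np.array(c['position']),d
def onz(c,u,v,z):
    p,d=ray(c,u,v); return p+d*(z-p[2])/d[2]
def proj(c,P):
    q=c['R'].T@(np.array(P)-c['position']); return np.array([c['cx']+c['fx']*q[0]/q[2],c['cy']+c['fy']*q[1]/q[2]])
def save(c,n): cv2.imwrite('pics/'+n,c['image'][:,:,::-1])
E
python3 - <<'E'
from h import *
print(env.get_state(),env.tcp_to_grasp)
for n in('top','side'):
    c=cam(n);save(c,n+'0.png');print(n,c['position'],c['attitude'],c['fx'],c['fy'],c['cx'],c['cy']); print(onz(c,280,210,0))
E
```

```text
pics
{'time_s': 0.0, 'joint_pos': array([-1.37009330e+00,  2.21228955e-01,  1.52761787e+00, -3.39276875e-05,
        1.39466781e+00, -1.26092598e-01]), 'joint_velocities': array([-6.16975291e-05, -7.80432094e-04,  1.15683481e-03, -1.20658756e-03,
        7.12576755e-05, -2.40272578e-03]), 'joint_efforts': array([-2.70477860e-03, -4.96899390e+01, -3.89398813e+01, -8.58183080e-05,
        1.11196667e-02, -2.40819354e-06]), 'tcp_pos': array([ 0.20050098, -0.59133436,  0.23019389]), 'tool_rot': array([ 8.12715920e-01, -5.82659342e-01, -7.15754130e-04, -6.41467446e-04]), 'contact_force': array([ 0.59956643, -0.13379037,  0.2723571 ]), 'ft_torque': array([-0.03777707, -0.00109372,  0.01925826]), 'width': 0.08560676440639188} -0.0187
top [ 0.30693203 -0.00146779  1.24156947] [-0.69989342  0.70568044 -0.07951955  0.07642622] 537.2411988397481 537.2411988397481 275.09668866334533 211.190893371731
[ 0.58864036 -0.01979399  0.        ]
side [0.12211778 0.60430597 0.78011682] [-0.27486634  0.87428022 -0.38405593  0.11217682] 402.75754942316047 402.75754942316047 284.26141859765283 208.7982197817852
[ 0.59648424 -0.08437951  0.        ]
```

View pics/top0.png

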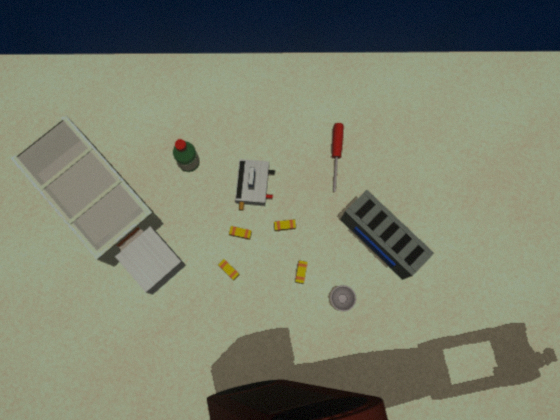

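View pics/side0.png

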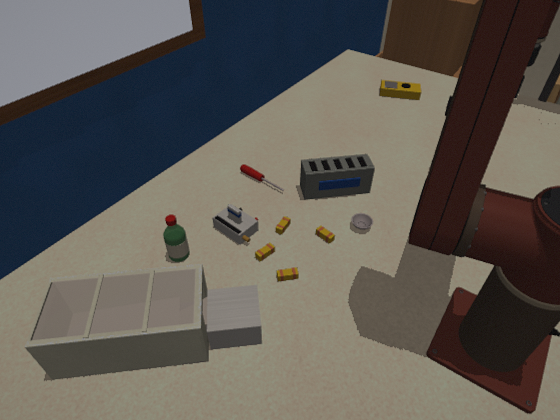

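The top view shows four specimens near px (240,233), (285,225), (229,270) and (301,271). It also shows the fixture at (253,182), the store at (385,235) and the ledge at (150,260). Next I'll measure them.

```bash
cat >> h.py <<'E'
def blobs(mask,amin):
    out=[]
    for k in cv2.findContours(mask.astype(np.uint8),cv2.RETR_EXTERNAL,cv2.CHAIN_APPROX_NONE)[0]:
        if cv2.contourArea(k)>=amin: out.append(k[:,0,:])
    return out
def rect(c,k,z):
    P=np.array([onz(c,u,v,z)[:2] for u,v in k]); r=cv2.minAreaRect((P*1000).astype(np.float32))
    (x,y),(w,h),a=r
    if w<h: w,h,a=h,w,a+90
    return np.round([x,y,w,h,(a+90)%180-90],1)
def spec(c):
    hsv=cv2.cvtColor(c['image'],cv2.COLOR_RGB2HSV)
    m=(hsv[...,0]>5)&(hsv[...,0]<32)&(hsv[...,1]>150)&(hsv[...,2]>90)
    m=cv2.morphologyEx(m.astype(np.uint8),cv2.MORPH_CLOSE,np.ones((3,3)))
    return [(k.mean(0).round(0),rect(c,k,.018)) for k in blobs(m,40)]
E
python3 - <<'E'
from h import *
c=cam('top');im=c['image'];hsv=cv2.cvtColor(im,cv2.COLOR_RGB2HSV)
for s in spec(c): print('spec',*s)
s=cam('side')
for q in spec(s): print('side',*q)
# black flaps
sub=np.zeros(im.shape[:2],bool);sub[185:285,335:440]=1
for k in blobs(sub&(hsv[...,2]<45),30): print('blk',k.mean(0),len(k),rect(c,k,.094))
cr=np.hstack([cv2.resize(im[145:215,225:285],(360,420),interpolation=2),cv2.resize(im[185:285,335:440],(440,420),interpolation=2)])
cv2.imwrite('pics/crop1.png',cr[:,:,::-1])
cv2.imwrite('pics/crop2.png',cv2.resize(im[100:300,5:205],(600,600),interpolation=2)[:,:,::-1])
E
```

```text
spec [301. 272.] [440.6 -65.1  49.1  19.1 -10.4]
spec [229. 269.] [447.7  99.3  47.2  17.6  45.1]
spec [240. 232.] [533.2  74.   49.1  20.2  78.1]
spec [284. 224.] [550.2 -29.3  48.7  20.  -84.6]
side [287. 272.] [447.6  99.3  48.   20.1  45.4]
side [264. 250.] [533.2  73.3  49.8  19.4  77.6]
side [325. 232.] [440.6 -67.2  49.4  19.5 -10. ]
side [282. 223.] [550.6 -30.9  49.1  19.5 -84.9]
side [400.  87.] [ 611.2 -983.5  160.9   83.6   23.2]
blk [413.65853659 254.63414634] 41 [ 466.4 -305.2   44.1   16.3  -46.8]
blk [400.92857143 243.        ] 42 [ 491.6 -279.8   44.4   16.5  -46.6]
blk [389.21428571 231.19047619] 42 [ 518.1 -255.3   44.5   16.6  -46.3]
blk [374.44897959 245.88435374] 147 [ 486.1 -221.3  189.7   19.5   44.4]
blk [377.         220.02631579] 38 [ 543.3 -229.9   44.8   15.3  -46.1]
blk [364.75675676 208.64864865] 37 [ 568.8 -204.4   44.9   13.9  -45.9]
```

View pics/crop1.png

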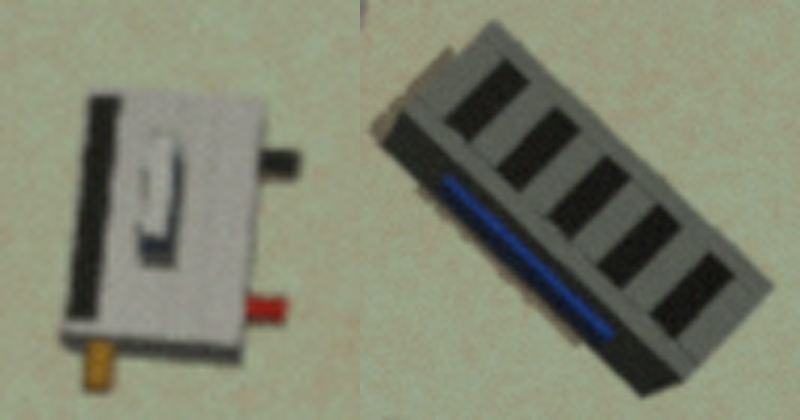

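View pics/crop2.png

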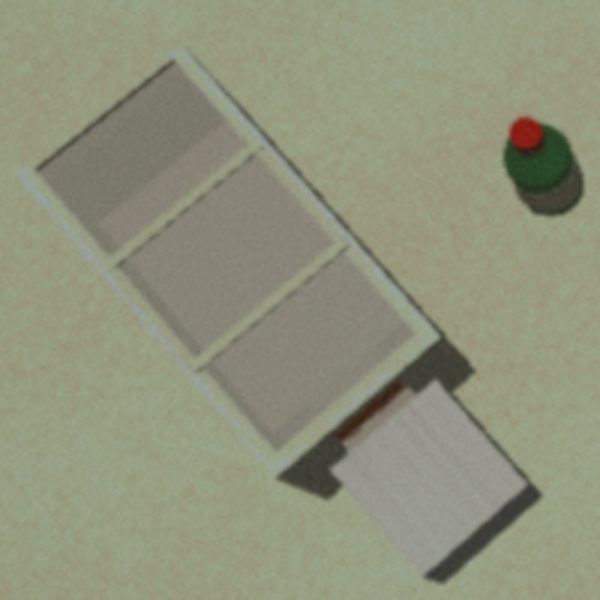

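Crop 1 shows the cassette top at about (251,176) full-frame, standing in the fixture, and five flaps in a row at about 44°. Crop 2 shows the ledge and the orange flap at about (129,237). Next I'll fit the fixture, cassette and ledge.

```bash
python3 - <<'E'
from h import *
c=cam('top');im=c['image'];hsv=cv2.cvtColor(im,cv2.COLOR_RGB2HSV)
print('px', im[170,262],im[255,150],im[176,251],im[150,262-30],im[183,251])
sat=hsv[...,1].astype(int);val=hsv[...,2].astype(int)
def reg(x0,x1,y0,y1):
    m=np.zeros(im.shape[:2],bool);m[y0:y1,x0:x1]=1;return m
bg=cv2.absdiff(im,cv2.GaussianBlur(im,(1,1),0))
for n,m,z in (('fix',reg(232,272,152,208)&(sat<32)&(val>120),.036),('fixblk',reg(232,250,155,205)&(val<60),.036),('ledge',reg(105,190,222,298)&(sat<32)&(val>120),.07),('flap',reg(110,150,220,260)&(im[...,0].astype(int)-im[...,2]>30),.1),('cas',reg(242,260,162,186)&(val>190),.076),('tin',reg(325,360,282,315)&(sat<40)&(val<140),.022)):
    for k in blobs(m,8): print(n,k.mean(0).round(1),cv2.contourArea(k),rect(c,k,z))
E
```

```text
px [147 147 138] [147 147 139] [156 158 147] [154 158 132] [133 137 129]
fix [253.3 181.8] 908.0 [652.5  44.8  99.8  69.7  -6.1]
fixblk [240.1 179. ] 111.0 [655.5  73.1  87.8   9.6  -5.8]
ledge [146.5 259. ] 2112.0 [466.3 273.4 106.7  99.9  41.9]
ledge [124.9 232.3] 56.5 [525.5 324.5  67.8   7.7 -48.7]
ledge [113.4 228.8] 218.5 [526.4 343.6  51.   47.3 -86.5]
flap [127.6 236.6] 38.0 [509.8 310.3  56.7   5.2 -47.1]
tin [342.5 297.8] 493.5 [ 380.9 -158.4   57.1   56.8   25.3]
```

```bash
cat >> h.py <<'E'
def plan(way,pose=None):
    """way: list of (x,y,z mm, jaw-axis angle deg); prints one line of tx ty tz yaw per call"""
    if pose is None:
        s=env.get_state(); m=R.from_quat(s['tool_rot']).as_matrix()
        pose=[*(s['tcp_pos']*1000),np.degrees(np.arctan2(m[1,0],m[0,0]))]
        print('now',np.round(pose,1),'F',np.round(s['contact_force'],1),'w',round(s['width'],4),'t',s['time_s'],'j6',round(np.degrees(s['joint_pos'][5])))
    p=np.array(pose,float)
    for t in way:
        t=np.array(t,float); print('->',t)
        for i in range(20):
            d=t-p; d[3]=(d[3]+180)%360-180
            a=np.radians(p[3]); x=np.array([np.cos(a),np.sin(a)]); y=np.array([np.sin(a),-np.cos(a)])
            v=np.array([d[:2]@x/100,d[:2]@y/100,-d[2]/100,-d[3]/30])
            if np.abs(v[:3]).max()<.006 and abs(v[3])<.01: break
            k=max(1,np.abs(v[:3]).max(),abs(v[3])); k=np.ceil(k*.999)
            r=np.round(v/k,2); print('  ',*r)
            p[:2]+=100*(r[0]*x+r[1]*y); p[2]-=100*r[2]; p[3]-=30*r[3]
E
python3 - <<'E'
from h import *
c=cam('top');print(proj(c,[.6525,.0448,.076]))
plan([(652.5,44.8,160,-96.1),(652.5,44.8,48,-96.1)])
E
```

```text
[251.50235521 175.17756123]
now [ 200.6 -591.7  230.9  -71.3] F [ 0.5 -0.3  0.5] w 0.0856 t 0.3 j6 -7
-> [652.5  44.8 160.  -96.1]
   -0.65 -0.9 0.1 0.12
   -0.71 -0.86 0.1 0.12
   -0.76 -0.81 0.1 0.12
   -0.81 -0.77 0.1 0.12
   -0.86 -0.71 0.1 0.12
   -0.9 -0.66 0.1 0.11
   -0.94 -0.6 0.11 0.12
-> [652.5  44.8  48.  -96.1]
   -0.0 -0.0 0.56 -0.0
   -0.0 -0.0 0.56 -0.0
```

The cassette's predicted pixel matches the image, so I'll move over.

Request:
carry_out:
  increments: "0.5 -0.65 -0.9 0.1 0.12; 0.5 -0.65 -0.9 0.1 0.12; 0.5 -0.65 -0.9 0.1 0.12"
  grip_force: 40

```text
time_s: 0.68
tcp_pos: [0.2667, -0.4988, 0.2208]
tool_rot: [0.795, -0.606, -0.0, -0.001]
contact_force: [0.4, 0.6, 0.4]
width: 0.0423
```

Request:
carry_out:
  increments: "0.5 -0.71 -0.86 0.1 0.12; 0.5 -0.71 -0.86 0.1 0.12; 0.5 -0.71 -0.86 0.1 0.12"

```text
time_s: 1.05
tcp_pos: [0.3306, -0.4088, 0.2111]
tool_rot: [0.776, -0.631, -0.0, -0.0]
contact_force: [-0.4, -0.1, 0.5]
width: 0.0429
```

Request:
carry_out:
  increments: "0.5 -0.76 -0.81 0.1 0.12; 0.5 -0.76 -0.81 0.1 0.12; 0.5 -0.76 -0.81 0.1 0.12"

```text
time_s: 1.42
tcp_pos: [0.3946, -0.319, 0.2013]
tool_rot: [0.755, -0.655, -0.0, 0.0]
contact_force: [0.5, -1.5, -0.6]
width: 0.0428
```

Request:
carry_out:
  increments: "0.5 -0.81 -0.77 0.1 0.12; 0.5 -0.81 -0.77 0.1 0.12; 0.5 -0.81 -0.77 0.1 0.12"

```text
time_s: 1.8
tcp_pos: [0.4596, -0.2288, 0.1913]
tool_rot: [0.734, -0.679, 0.0, 0.0]
contact_force: [-0.6, -0.2, -0.3]
width: 0.0428
```

Request:
carry_out:
  increments: "0.5 -0.86 -0.71 0.1 0.12; 0.5 -0.86 -0.71 0.1 0.12; 0.5 -0.86 -0.71 0.1 0.12"

```text
time_s: 2.17
tcp_pos: [0.524, -0.1382, 0.1812]
tool_rot: [0.712, -0.702, 0.0, 0.0]
contact_force: [0.7, -0.9, 0.9]
width: 0.0425
```

Request:
carry_out:
  increments: "0.5 -0.9 -0.66 0.1 0.11; 0.5 -0.9 -0.66 0.1 0.11; 0.5 -0.9 -0.66 0.1 0.11"

```text
time_s: 2.55
tcp_pos: [0.589, -0.0477, 0.1711]
tool_rot: [-0.692, 0.722, -0.0, -0.0]
contact_force: [0.5, 0.3, -0.7]
width: 0.0428
```

Request:
carry_out:
  increments: "0.5 -0.94 -0.6 0.1 0.12; 0.5 -0.94 -0.6 0.1 0.12; 0.5 -0.94 -0.6 0.1 0.12; 0.5 -0.94 -0.6 0.1 0.12; 0.5 -0.94 -0.6 0.1 0.12; 0.5 -0.94 -0.6 0.1 0.12"

```text
time_s: 3.3
tcp_pos: [0.6519, 0.0426, 0.1617]
tool_rot: [-0.667, 0.745, -0.0, 0.0]
contact_force: [0.3, -0.1, 0.1]
width: 0.0425
```

```bash
python3 -c "
from h import *
plan([(652.5,44.8,48,-96.1)])"
```

```text
now [651.9  42.6 161.7 -96.3] F [ 0.3 -0.1  0.1] w 0.0425 t 3.3 j6 93
-> [652.5  44.8  48.  -96.1]
   -0.01 -0.0 0.57 -0.0
   -0.01 -0.0 0.57 -0.01
```

Request:
carry_out:
  increments: "0.5 -0.02 -0.01 0.3 0; 0.5 -0.02 -0.01 0.6 0; 0.5 -0.02 -0.01 0.6 0; 0.5 -0.02 -0.01 0.6 0"

```text
time_s: 3.8
tcp_pos: [0.654, 0.0457, 0.1027]
tool_rot: [-0.668, 0.744, -0.001, 0.001]
contact_force: [0.7, -0.4, -0.8]
width: 0.0424
```

Request:
carry_out:
  increments: "0.5 0 0 0.2 0; 0.5 0 0 0.4 0; 0.5 0 0 0.54 0; 0.5 0 0 0.54 0; 0 0 0 0.54 0; 0 0 0 0.54 0; 0 0 0 0.54 0; 0 0 0 0.54 0"

```text
time_s: 4.8
tcp_pos: [0.6541, 0.0461, 0.0482]
tool_rot: [-0.668, 0.744, -0.001, 0.001]
contact_force: [0.5, -0.3, 2.3]
width: 0.0091
```

```bash
python3 -c "
from h import *
plan([(652.5,44.8,48,-96.1)])
c=cam('side');cv2.imwrite('pics/g1.png',cv2.resize(c['image'][150:270,180:340],(800,600),interpolation=2)[:,:,::-1])"
```

```text
now [654.1  46.1  48.2 -96.2] F [ 0.5 -0.3  2.3] w 0.0091 t 4.8 j6 93
-> [652.5  44.8  48.  -96.1]
   0.01 0.01 0.0 -0.0
```

View pics/g1.png

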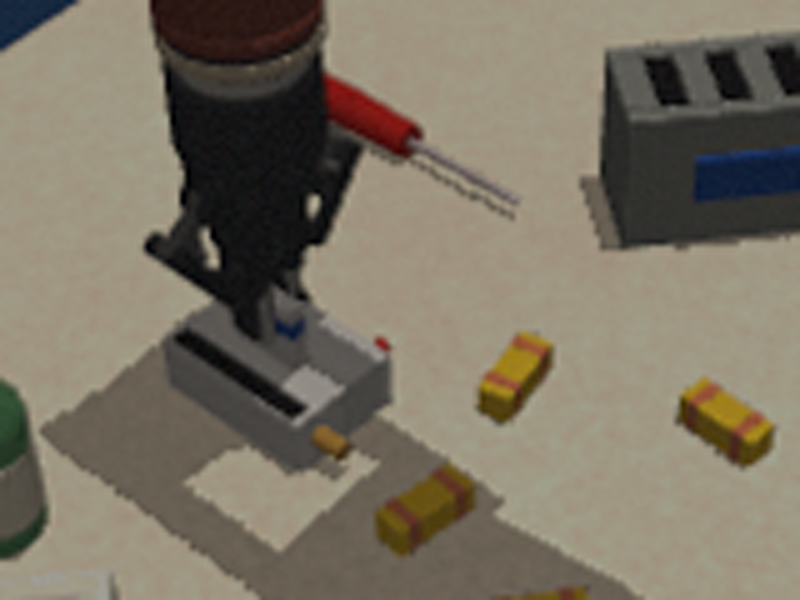

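The picture shows the fingers closed on the cassette in the fixture. I'll lift it.

Request:
carry_out:
  increments: "0 0 0 -0.1 0; 0 0 0 -0.2 0; 0 0 0 -0.3 0; 0 0 0 -0.45 0; 0 0 0 -0.6 0; 0 0 0 -0.6 0"
  grip_force: 50

```text
time_s: 5.6
tcp_pos: [0.6549, 0.046, 0.1099]
tool_rot: [-0.668, 0.744, -0.001, 0.001]
contact_force: [1.2, -1.0, -1.5]
width: 0.0089
```

Request:
carry_out:
  increments: "0 0 0 -0.2 0; 0 0 0 -0.4 0; 0 0 0 -0.6 0; 0 0 0 -0.6 0"

```text
time_s: 6.1
tcp_pos: [0.6552, 0.046, 0.1708]
tool_rot: [-0.668, 0.744, -0.002, 0.002]
contact_force: [-0.3, -0.6, -2.0]
width: 0.0095
```

```bash
python3 -c "
from h import *
plan([(570,-205.5,165,-135.45)])"
```

```text
now [655.2  46.  170.8 -96.2] F [-0.3 -0.6 -2. ] w 0.0095 t 6.1 j6 93
-> [ 570.   -205.5   165.   -135.45]
   0.86 0.19 0.02 0.44
   0.89 -0.01 0.02 0.43
   0.86 -0.21 0.02 0.44
```

Request:
carry_out:
  increments: "0 0.4 0.1 0 0.2; 0 0.86 0.19 0 0.44; 0 0.86 0.19 0 0.44; 0 0.86 0.19 0 0.44"

```text
time_s: 6.6
tcp_pos: [0.625, -0.0373, 0.1669]
tool_rot: [-0.578, 0.816, 0.0, -0.0]
contact_force: [0.7, 0.0, -1.8]
width: 0.0094
```

Request:
carry_out:
  increments: "0 0.4 0 0 0.2; 0 0.89 -0.01 0 0.43; 0 0.89 -0.01 0 0.43; 0 0.89 -0.01 0 0.43"

```text
time_s: 7.1
tcp_pos: [0.597, -0.1206, 0.1672]
tool_rot: [-0.483, 0.875, 0.0, 0.0]
contact_force: [0.2, 1.3, -1.5]
width: 0.009
```

Request:
carry_out:
  increments: "0 0.4 -0.1 0 0.2; 0 0.86 -0.21 0 0.44; 0 0.86 -0.21 0 0.44; 0 0.86 -0.21 0 0.44; 0 0.86 -0.21 0 0.44"

```text
time_s: 7.72
tcp_pos: [0.569, -0.2039, 0.1672]
tool_rot: [-0.38, 0.925, 0.0, 0.0]
contact_force: [-0.2, -0.2, -2.9]
width: 0.0088
```

```bash
python3 -c "
from h import *
plan([(570,-205.5,140,-135.45)])
c=cam('top');s=cam('side')
a=cv2.resize(c['image'][185:285,335:440],(400,400),interpolation=2);b=cv2.resize(s['image'][130:210,280:380],(400,400),interpolation=2)
cv2.imwrite('pics/g2.png',np.hstack([a,b])[:,:,::-1])"
```

```text
now [ 569.  -203.9  167.2 -135.3] F [-0.2 -0.2 -2.9] w 0.0088 t 7.725 j6 108
-> [ 570.   -205.5   140.   -135.45]
   0.0 -0.02 0.27 0.0
```

View pics/g2.png

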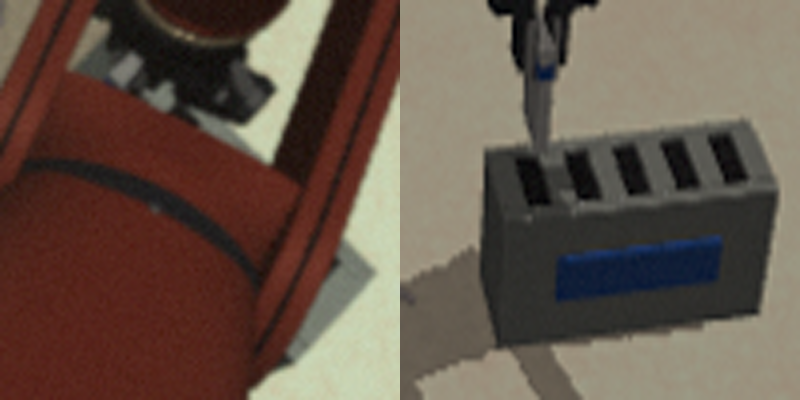

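The side view shows the cassette upright above the slot-row's first pocket, so I'll feel down in slow steps.

Request:
carry_out:
  increments: "0 0 -0.02 0.1 0; 0 0 -0.02 0.2 0; 0 0 -0.02 0.3 0; 0 0 -0.02 0.35 0; 0 0 -0.02 0.4 0; 0 0 -0.02 0.45 0; 0 0 -0.02 0.5 0; 0 0 -0.02 0.53 0"

```text
time_s: 8.82
tcp_pos: [0.5697, -0.207, 0.1139]
tool_rot: [-0.379, 0.925, 0.0, -0.0]
contact_force: [-0.6, 1.5, -1.9]
width: 0.0091
```

Request:
carry_out:
  increments: "0 0 0 0.02 0; 0 0 0 0.04 0; 0 0 0 0.06 0; 0 0 0 0.08 0"

```text
time_s: 9.32
tcp_pos: [0.5701, -0.2072, 0.1082]
tool_rot: [-0.379, 0.925, -0.0, 0.0]
contact_force: [-7.4, 4.0, 17.1]
width: 0.0093
```

It stopped at a depth of 24 mm with 17 N, so this pocket is full. On to the next one.

Request:
carry_out:
  increments: "0 0 0 -0.15 0; 0 0 0 -0.3 0; 0 0 0 -0.42 0; 0 0 0 -0.42 0; 0 0.2 0.01 -0.42 0; 0 0.35 0.01 -0.42 0; 0 0.35 0.01 -0.42 0; 0 0.35 0.01 -0.42 0"

```text
time_s: 10.32
tcp_pos: [0.544, -0.2311, 0.1481]
tool_rot: [-0.378, 0.926, 0.0, 0.0]
contact_force: [-0.3, 0.3, -1.4]
width: 0.0093
```

```bash
python3 -c "
from h import *
plan([(544.2,-230.7,114,-135.45)])"
```

```text
now [ 544.  -231.1  148.1 -135.5] F [-0.3  0.3 -1.4] w 0.0093 t 10.325 j6 105
-> [ 544.2  -230.7   114.   -135.45]
   -0.0 0.0 0.34 -0.0
```

Request:
carry_out:
  increments: "0 0 0 0.1 0; 0 0 0 0.16 0; 0 0 0 0.21 0; 0 0 0 0.26 0; 0 0 0 0.3 0; 0 0 0 0.34 0; 0 0 0 0.34 0"

```text
time_s: 11.2
tcp_pos: [0.5439, -0.2307, 0.1137]
tool_rot: [-0.379, 0.925, 0.0, -0.0]
contact_force: [0.1, 0.1, -2.7]
width: 0.0092
```

Request:
carry_out:
  increments: "0 0 0 0.02 0; 0 0 0 0.04 0; 0 0 0 0.06 0; 0 0 0 0.08 0"

```text
time_s: 11.7
tcp_pos: [0.5444, -0.2311, 0.1081]
tool_rot: [-0.379, 0.925, -0.0, 0.0]
contact_force: [-6.6, 5.0, 18.1]
width: 0.0091
```

This pocket is full too.

Request:
carry_out:
  increments: "0 0 0 -0.15 0; 0 0 0 -0.3 0; 0 0 0 -0.42 0; 0 0 0 -0.42 0; 0 0.2 0 -0.42 0; 0 0.36 0 -0.42 0; 0 0.36 0 -0.42 0; 0 0.36 0 -0.42 0"

```text
time_s: 12.7
tcp_pos: [0.5183, -0.2563, 0.1481]
tool_rot: [-0.378, 0.926, 0.0, 0.0]
contact_force: [-1.0, 0.7, -2.3]
width: 0.0095
```

Request:
carry_out:
  increments: "0 0 0 0.1 0; 0 0 0 0.16 0; 0 0 0 0.21 0; 0 0 0 0.26 0; 0 0 0 0.3 0; 0 0 0 0.34 0; 0 0 0 0.34 0"

```text
time_s: 13.58
tcp_pos: [0.5183, -0.2559, 0.1138]
tool_rot: [-0.379, 0.925, 0.0, -0.0]
contact_force: [0.1, 0.9, -1.7]
width: 0.0092
```

Request:
carry_out:
  increments: "0 0 0 0.02 0; 0 0 0 0.04 0; 0 0 0 0.06 0; 0 0 0 0.08 0"

```text
time_s: 14.08
tcp_pos: [0.5188, -0.2563, 0.1081]
tool_rot: [-0.379, 0.925, -0.0, 0.0]
contact_force: [-8.0, 5.7, 19.1]
width: 0.0093
```

Request:
carry_out:
  increments: "0 0 0 -0.15 0; 0 0 0 -0.3 0; 0 0 0 -0.42 0; 0 0 0 -0.42 0; 0 0.2 0 -0.42 0; 0 0.36 0 -0.42 0; 0 0.36 0 -0.42 0; 0 0.36 0 -0.42 0"

```text
time_s: 15.08
tcp_pos: [0.4926, -0.2816, 0.1481]
tool_rot: [-0.378, 0.926, 0.0, 0.0]
contact_force: [-0.5, 0.0, -2.8]
width: 0.0094
```

Request:
carry_out:
  increments: "0 0 0 0.1 0; 0 0 0 0.16 0; 0 0 0 0.21 0; 0 0 0 0.26 0; 0 0 0 0.3 0; 0 0 0 0.34 0; 0 0 0 0.34 0"

```text
time_s: 15.95
tcp_pos: [0.4926, -0.2811, 0.1138]
tool_rot: [-0.379, 0.925, 0.0, -0.0]
contact_force: [0.1, -0.2, -2.2]
width: 0.009
```

Request:
carry_out:
  increments: "0 0 0 0.02 0; 0 0 0 0.04 0; 0 0 0 0.06 0; 0 0 0 0.08 0"

```text
time_s: 16.45
tcp_pos: [0.4929, -0.2814, 0.1062]
tool_rot: [-0.379, 0.925, -0.0, 0.0]
contact_force: [0.9, 0.4, -1.2]
width: 0.0089
```

There's no contact at 106 mm, so this is the empty pocket. I'll go lower and release.

Request:
carry_out:
  increments: "0 0 0 0.04 0; 0 0 0 0.08 0; 0 0 0 0.08 0; 0 0 0 0.08 0"

```text
time_s: 16.95
tcp_pos: [0.4927, -0.2813, 0.0982]
tool_rot: [-0.379, 0.925, 0.0, -0.0]
contact_force: [0.5, 0.8, -1.9]
width: 0.0095
```

Request:
carry_out:
  increments: "0.4 0 0 0 0; 0.4 0 0 0 0; 0.4 0 0 0 0; 0.4 0 0 0 0; 0.4 0 0 -0.3 0; 0.4 0 0 -0.6 0; 0.4 0 0 -0.8 0; 0.4 0 0 -0.8 0"

```text
time_s: 17.95
tcp_pos: [0.4938, -0.2822, 0.1802]
tool_rot: [-0.379, 0.925, -0.002, 0.001]
contact_force: [0.8, -0.8, 0.5]
width: 0.0338
```

```bash
python3 -c "
from h import *
plan([(492.9,-281.4,180,-135.45)])
s=cam('side')
cv2.imwrite('pics/g3.png',cv2.resize(s['image'][120:210,270:390],(800,600),interpolation=2)[:,:,::-1])
for q in spec(s): print('side',*q)"
```

```text
now [ 493.8 -282.2  180.2 -135.5] F [ 0.8 -0.8  0.5] w 0.0338 t 17.95 j6 98
-> [ 492.9  -281.4   180.   -135.45]
   0.0 0.01 0.0 -0.0
side [287. 272.] [448.   99.7  49.1  20.1  45.3]
side [264. 250.] [533.6  73.1  49.8  20.6  78.5]
side [325. 232.] [441.2 -67.3  50.5  19.6 -10. ]
side [275. 220.] [575.2 -29.5  53.6  19.5 -81.4]
side [399.  87.] [ 612.4 -982.8  163.5   84.5   22.9]
```

View pics/g3.png

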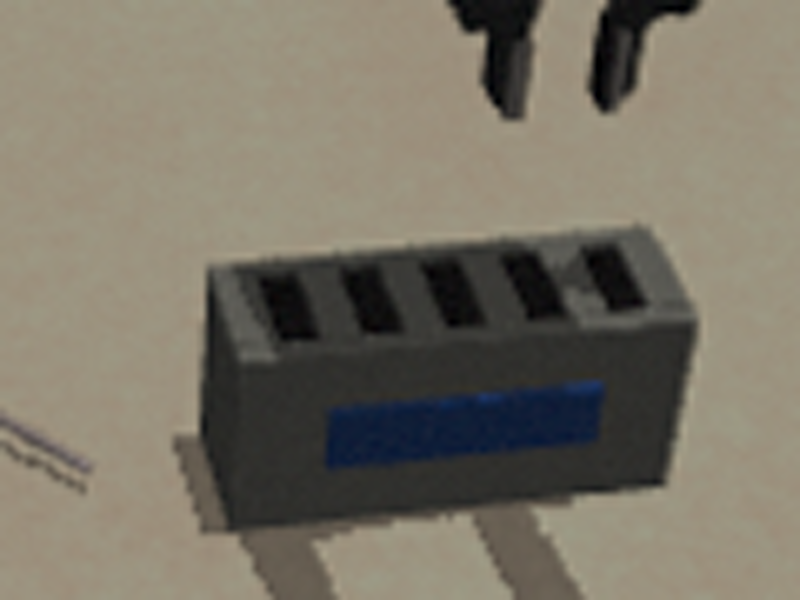

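The cassette is down and all five flaps look shut. Specimen 4 has been knocked to about (575,-30). I'll plan the first specimen, C, at (441,-66).

```bash
cat >> h.py <<'E'
O=np.array([508.7,311.5]); U=np.array([np.cos(np.radians(41.9)),np.sin(np.radians(41.9))])
def bx(d,z,v=0): p=O+d*U+v*np.array([-U[1],U[0]]); return (p[0],p[1],z,-48.1)
E
python3 -c "
from h import *
plan([(426,-63.5,100,-100.2),(426,-63.5,3,-100.2),(426,-63.5,100,-100.2),bx(-62,110),bx(-62,75),bx(-14,75)])"
```

```text
now [ 493.  -281.5  178.5 -135.5] F [ 0.2 -0.2  0.1] w 0.0344 t 18.0 j6 98
-> [ 426.   -63.5  100.  -100.2]
   -0.35 0.67 0.26 -0.39
   -0.48 0.59 0.26 -0.39
   -0.59 0.48 0.27 -0.4
-> [ 426.   -63.5    3.  -100.2]
   -0.0 0.0 0.97 0.0
-> [ 426.   -63.5  100.  -100.2]
   -0.0 0.0 -0.97 0.0
-> [462.55268413 270.09438156 110.         -48.1       ]
   -0.84 0.06 -0.03 -0.43
   -0.83 -0.13 -0.02 -0.43
   -0.78 -0.31 -0.03 -0.44
   -0.68 -0.49 -0.02 -0.43
-> [462.55268413 270.09438156  75.         -48.1       ]
   -0.0 0.0 0.35 -0.0
-> [498.27963835 302.15034422  75.         -48.1       ]
   -0.0 -0.48 -0.0 -0.0
```

Request:
carry_out:
  increments: "0.5 -0.35 0.67 0.26 -0.39; 0.5 -0.35 0.67 0.26 -0.39; 0.5 -0.35 0.67 0.26 -0.39"

```text
time_s: 18.38
tcp_pos: [0.4698, -0.2078, 0.1507]
tool_rot: [-0.471, 0.882, 0.001, -0.001]
contact_force: [-0.2, -0.3, 0.7]
width: 0.0426
```

Request:
carry_out:
  increments: "0.5 -0.48 0.59 0.26 -0.39; 0.5 -0.48 0.59 0.26 -0.39; 0.5 -0.48 0.59 0.26 -0.39"

```text
time_s: 18.75
tcp_pos: [0.4488, -0.1365, 0.1264]
tool_rot: [-0.558, 0.83, -0.0, -0.0]
contact_force: [0.1, -1.0, 0.4]
width: 0.0427
```

Request:
carry_out:
  increments: "0.5 -0.59 0.48 0.27 -0.4; 0.5 -0.59 0.48 0.27 -0.4; 0.5 -0.59 0.48 0.27 -0.4; 0.5 -0.59 0.48 0.27 -0.4; 0.5 -0.59 0.48 0.27 -0.4"

```text
time_s: 19.38
tcp_pos: [0.4273, -0.065, 0.1002]
tool_rot: [-0.642, 0.767, -0.001, 0.0]
contact_force: [-0.6, -0.3, -0.4]
width: 0.0427
```

```bash
python3 -c "
from h import *
plan([(426,-63.5,3,-100.2)])
for q in spec(cam('side')): print('side',*q)"
```

```text
now [ 427.3  -65.   100.2 -100.2] F [-0.6 -0.3 -0.4] w 0.0427 t 19.375 j6 81
-> [ 426.   -63.5    3.  -100.2]
   -0.01 0.02 0.97 0.0
side [287. 272.] [448.   99.7  49.1  20.1  45.3]
side [264. 250.] [533.2  73.3  49.8  19.4  77.6]
side [325. 232.] [441.9 -67.8  47.6  17.5  -6.7]
side [275. 219.] [575.5 -31.2  50.4  19.5 -81.4]
```

Request:
carry_out:
  increments: "0.5 -0.01 0.02 0.4 0; 0.5 -0.01 0.02 0.8 0; 0.5 -0.01 0.02 0.96 0; 0.5 -0.01 0.02 0.96 0; 0 -0.01 0.02 0.96 0; 0 -0.01 0.02 0.96 0; 0 -0.01 0.02 0.96 0; 0 -0.01 0.02 0.96 0"

```text
time_s: 20.42
tcp_pos: [0.4256, -0.0629, 0.0046]
tool_rot: [-0.642, 0.766, -0.001, 0.001]
contact_force: [-1.7, -1.2, 6.8]
width: 0.0187
```

Request:
carry_out:
  increments: "0 0 0 -0.3 0; 0 0 0 -0.7 0; 0 0 0 -1 0; 0 0 0 -1 0"

```text
time_s: 20.92
tcp_pos: [0.4265, -0.063, 0.106]
tool_rot: [-0.642, 0.766, -0.003, 0.002]
contact_force: [-0.4, 0.4, -0.8]
width: 0.0187
```

```bash
python3 -c "
from h import *
plan([bx(-62,110),bx(-62,75),bx(-14,75)])
s=cam('side')
cv2.imwrite('pics/g4.png',cv2.resize(s['image'][150:270,270:390],(600,600),interpolation=2)[:,:,::-1])"
```

```text
now [ 426.5  -63.   106.  -100.1] F [-0.4  0.4 -0.8] w 0.0187 t 20.925 j6 81
-> [462.55268413 270.09438156 110.         -48.1       ]
   -0.84 0.06 -0.01 -0.43
   -0.83 -0.13 -0.01 -0.43
   -0.77 -0.31 -0.01 -0.44
   -0.68 -0.49 -0.01 -0.43
-> [462.55268413 270.09438156  75.         -48.1       ]
   -0.0 0.0 0.35 -0.0
-> [498.27963835 302.15034422  75.         -48.1       ]
   -0.0 -0.48 0.0 -0.0
```

View pics/g4.png

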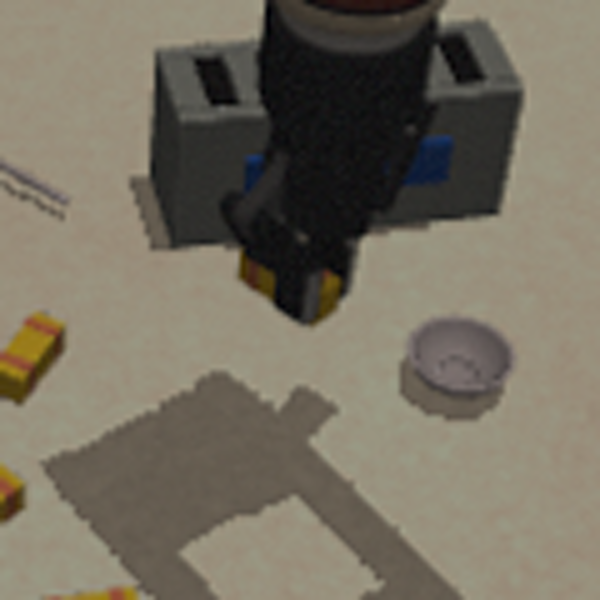

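The bar is held level. Now I'll carry it to the ledge.

Request:
carry_out:
  increments: "0 -0.84 0.06 -0.01 -0.43; 0 -0.84 0.06 -0.01 -0.43; 0 -0.84 0.06 -0.01 -0.43"

```text
time_s: 21.35
tcp_pos: [0.4318, 0.0227, 0.1026]
tool_rot: [0.725, -0.689, -0.001, 0.001]
contact_force: [-1.0, -1.0, -1.4]
width: 0.0186
```

Request:
carry_out:
  increments: "0 -0.83 -0.13 -0.01 -0.43; 0 -0.83 -0.13 -0.01 -0.43; 0 -0.83 -0.13 -0.01 -0.43"

```text
time_s: 21.72
tcp_pos: [0.4414, 0.1052, 0.1042]
tool_rot: [0.798, -0.603, -0.001, 0.001]
contact_force: [-0.7, -1.3, -0.6]
width: 0.0188
```

Request:
carry_out:
  increments: "0 -0.77 -0.31 -0.01 -0.44; 0 -0.77 -0.31 -0.01 -0.44; 0 -0.77 -0.31 -0.01 -0.44"

```text
time_s: 22.1
tcp_pos: [0.4508, 0.187, 0.1056]
tool_rot: [0.861, -0.508, -0.0, 0.001]
contact_force: [0.1, 0.1, -0.4]
width: 0.0185
```

Request:
carry_out:
  increments: "0 -0.68 -0.49 -0.01 -0.43; 0 -0.68 -0.49 -0.01 -0.43; 0 -0.68 -0.49 -0.01 -0.43; 0 -0.68 -0.49 -0.01 -0.43; 0 -0.68 -0.49 -0.01 -0.43"

```text
time_s: 22.72
tcp_pos: [0.4609, 0.2693, 0.1071]
tool_rot: [0.912, -0.409, -0.0, 0.0]
contact_force: [-0.1, -0.9, -0.8]
width: 0.0188
```

```bash
python3 -c "
from h import *
plan([bx(-62,75),bx(-14,75)])"
```

```text
now [460.9 269.3 107.1 -48.3] F [-0.1 -0.9 -0.8] w 0.0188 t 22.725 j6 70
-> [462.55268413 270.09438156  75.         -48.1       ]
   0.0 -0.02 0.32 -0.01
-> [498.27963835 302.15034422  75.         -48.1       ]
   0.01 -0.48 0.0 0.0
```

Request:
carry_out:
  increments: "0 0 -0.02 0.15 0; 0 0 -0.02 0.31 0; 0 0 -0.02 0.31 0; 0 0 -0.02 0.31 0"

```text
time_s: 23.22
tcp_pos: [0.4618, 0.2717, 0.0752]
tool_rot: [0.913, -0.408, -0.001, 0.001]
contact_force: [-0.8, 0.2, -0.5]
width: 0.0186
```

Request:
carry_out:
  increments: "0 0 -0.1 0 0; 0 0 -0.2 0 0; 0 0 -0.3 0 0; 0 0 -0.4 0 0; 0 0 -0.48 0 0; 0 0 -0.48 0 0"

```text
time_s: 23.98
tcp_pos: [0.4957, 0.3026, 0.0747]
tool_rot: [0.913, -0.408, -0.002, 0.003]
contact_force: [-7.6, -5.1, 0.2]
width: 0.0186
```

```bash
python3 -c "
from h import *
plan([bx(-14,75)])
s=cam('side')
cv2.imwrite('pics/g5.png',cv2.resize(s['image'][230:380,90:290],(800,600),interpolation=2)[:,:,::-1])"
```

```text
now [495.7 302.6  74.7 -48.1] F [-7.6 -5.1  0.2] w 0.0186 t 23.975 j6 72
-> [498.27963835 302.15034422  75.         -48.1       ]
   0.02 -0.02 -0.0 -0.0
```

View pics/g5.png

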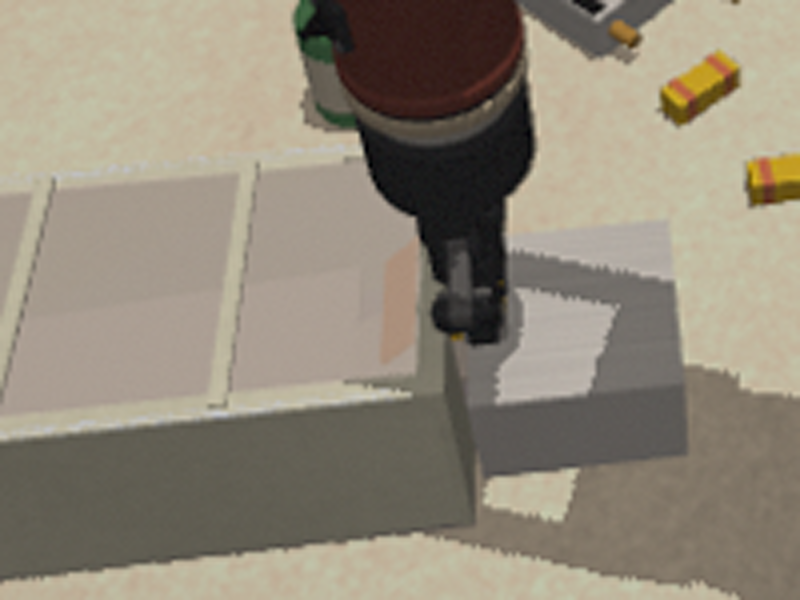

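The flap is pushed in and a finger touches the lintel with 9 N at box x of about -16 mm. I'll release, back off and check.

Request:
carry_out:
  increments: "0.4 0 0 0 0; 0.4 0 0 0 0; 0.4 0 0 0 0; 0.4 0 0.3 0 0; 0.4 0 0.6 0 0; 0.4 0 0.6 0 0"

```text
time_s: 24.78
tcp_pos: [0.4524, 0.2633, 0.076]
tool_rot: [0.913, -0.408, -0.0, 0.0]
contact_force: [-0.2, -0.2, -0.0]
width: 0.0341
```

```bash
python3 -c "
from h import *
plan([bx(-75,75)])
s=cam('side')
cv2.imwrite('pics/g6.png',cv2.resize(s['image'][230:380,90:290],(800,600),interpolation=2)[:,:,::-1])"
```

```text
now [452.4 263.3  76.  -48.2] F [-0.2 -0.2 -0. ] w 0.0341 t 24.775 j6 70
-> [452.87663403 261.41255834  75.         -48.1       ]
   0.02 0.01 0.01 -0.0
```

View pics/g6.png

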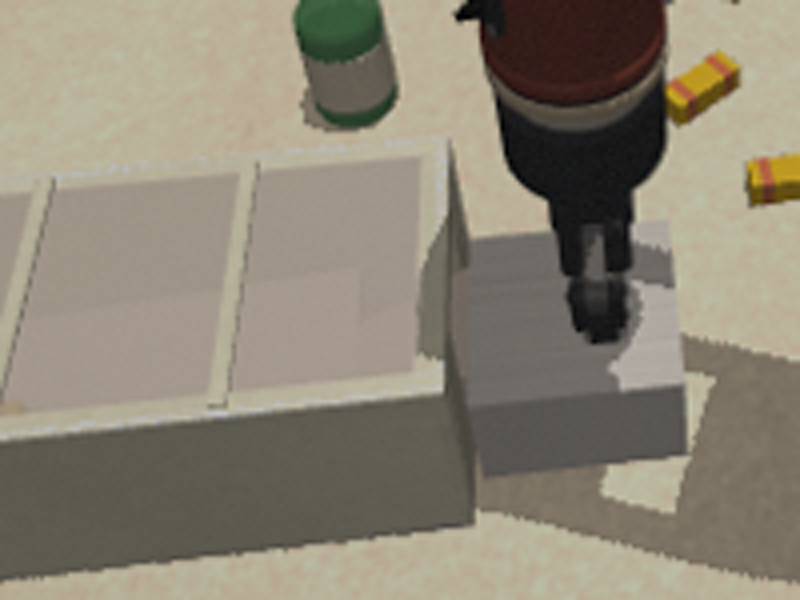

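The ledge is empty, the flap is shut, and the bar shows deep inside at the left of the crop. Next is specimen B at (448,99.5).

```bash
python3 -c "
from h import *
plan([(437.4,88.9,100,-44.8),(437.4,88.9,4,-44.8),(437.4,88.9,108,-44.8),bx(-62,110),bx(-62,76),bx(-18,76)])
for q in spec(cam('side')): print('side',*q)"
```

```text
now [453.7 264.1  76.6 -48.2] F [ 0.   0.4 -0.2] w 0.0345 t 24.825 j6 70
-> [437.4  88.9 100.  -44.8]
   0.6 0.64 -0.12 -0.06
   0.58 0.67 -0.11 -0.05
-> [437.4  88.9   4.  -44.8]
   -0.0 -0.0 0.96 -0.0
-> [437.4  88.9 108.  -44.8]
   -0.0 -0.0 -0.52 -0.0
   -0.0 -0.0 -0.52 -0.0
-> [462.55268413 270.09438156 110.         -48.1       ]
   -0.55 -0.73 -0.01 0.05
   -0.57 -0.72 -0.01 0.06
-> [462.55268413 270.09438156  76.         -48.1       ]
   -0.0 0.0 0.34 -0.0
-> [495.30239217 299.479014    76.         -48.1       ]
   -0.0 -0.44 -0.0 -0.0
side [287. 274.] [444.3 103.8  49.6  31.1  45.4]
side [264. 252.] [529.4  77.9  56.6  29.7  76.6]
side [275. 221.] [572.5 -27.4  66.2  25.3 -79.1]
```

Request:
carry_out:
  increments: "0.5 0 0 -0.3 0; 0.5 0.3 0.32 -0.3 -0.06; 0.5 0.6 0.64 -0.3 -0.06; 0.5 0.6 0.64 -0.3 -0.06; 0.5 0.6 0.64 -0.3 -0.06"

```text
time_s: 25.5
tcp_pos: [0.447, 0.1772, 0.1069]
tool_rot: [0.919, -0.394, 0.0, -0.001]
contact_force: [0.5, 0.1, 0.4]
width: 0.0424
```

Request:
carry_out:
  increments: "0.5 0.3 0.3 0.07 -0.05; 0.5 0.58 0.67 0.07 -0.05; 0.5 0.58 0.67 0.07 -0.05; 0.5 0.58 0.67 0.07 -0.05; 0.5 0.58 0.67 0.07 -0.05"

```text
time_s: 26.12
tcp_pos: [0.4378, 0.0896, 0.0995]
tool_rot: [0.925, -0.381, 0.0, -0.0]
contact_force: [-0.7, 0.5, 0.2]
width: 0.0426
```

```bash
python3 -c "
from h import *
plan([(437.4,88.9,4,-44.8)])
for q in spec(cam('side')): print('side',*q)"
```

```text
now [437.8  89.6  99.5 -44.8] F [-0.7  0.5  0.2] w 0.0426 t 26.125 j6 46
-> [437.4  88.9   4.  -44.8]
   0.0 0.01 0.95 0.0
side [287. 272.] [447.6  99.3  48.   20.1  45.3]
side [264. 251.] [533.1  77.6  60.6  26.1  88.6]
side [275. 220.] [574.3 -26.4  61.4  22.4 -76.7]
```

Request:
carry_out:
  increments: "0.5 0 0.01 0.4 0; 0.5 0 0.01 0.8 0; 0.5 0 0.01 0.95 0; 0.5 0 0.01 0.95 0; 0 0 0.01 0.95 0; 0 0 0.01 0.95 0; 0 0 0.01 0.95 0; 0 0 0.01 0.95 0"

```text
time_s: 27.18
tcp_pos: [0.4384, 0.0878, 0.006]
tool_rot: [0.924, -0.382, 0.002, -0.001]
contact_force: [0.4, 1.4, 6.9]
width: 0.0188
```

Request:
carry_out:
  increments: "0 0 0 -0.3 0; 0 0 0 -0.7 0; 0 0 0 -1 0; 0 0 0 -1 0"

```text
time_s: 27.68
tcp_pos: [0.4392, 0.0877, 0.1074]
tool_rot: [0.924, -0.382, 0.003, -0.001]
contact_force: [0.5, 1.0, -1.2]
width: 0.0189
```

Request:
carry_out:
  increments: "0 -0.3 -0.4 -0.02 0.05; 0 -0.55 -0.73 -0.05 0.05; 0 -0.55 -0.73 -0.05 0.05; 0 -0.55 -0.73 -0.05 0.05"

```text
time_s: 28.18
tcp_pos: [0.4482, 0.1778, 0.1081]
tool_rot: [0.919, -0.393, -0.001, 0.001]
contact_force: [0.7, 0.8, -0.4]
width: 0.0186
```

Request:
carry_out:
  increments: "0 -0.3 -0.4 0 0.06; 0 -0.57 -0.72 0 0.06; 0 -0.57 -0.72 0 0.06; 0 -0.57 -0.72 0 0.06; 0 -0.57 -0.72 0 0.06"

```text
time_s: 28.8
tcp_pos: [0.4618, 0.2678, 0.1089]
tool_rot: [0.913, -0.409, -0.0, 0.0]
contact_force: [0.2, -0.1, -0.3]
width: 0.0188
```

```bash
python3 -c "
from h import *
plan([bx(-62,75.5),bx(-18,75.5)])"
```

```text
now [461.8 267.8 108.9 -48.3] F [ 0.2 -0.1 -0.3] w 0.0188 t 28.8 j6 70
-> [462.55268413 270.09438156  75.5        -48.1       ]
   -0.01 -0.02 0.33 -0.01
-> [495.30239217 299.479014    75.5        -48.1       ]
   -0.0 -0.44 0.0 0.0
```

Request:
carry_out:
  increments: "0 -0.01 -0.02 0.15 0; 0 -0.01 -0.02 0.32 0; 0 -0.01 -0.02 0.32 0; 0 -0.01 -0.02 0.32 0"

```text
time_s: 29.3
tcp_pos: [0.4621, 0.2709, 0.0761]
tool_rot: [0.913, -0.408, -0.001, 0.001]
contact_force: [-0.8, 0.3, -0.9]
width: 0.0188
```

Request:
carry_out:
  increments: "0 0 -0.1 0 0; 0 0 -0.2 0 0; 0 0 -0.3 0 0; 0 0 -0.4 0 0; 0 0 -0.46 0 0; 0 0 -0.46 0 0"

```text
time_s: 30.05
tcp_pos: [0.4967, 0.3018, 0.0768]
tool_rot: [0.913, -0.408, -0.001, 0.001]
contact_force: [-1.6, -1.8, -2.0]
width: 0.0184
```

Request:
carry_out:
  increments: "0.4 0 0 0 0; 0.4 0 0 0 0; 0.4 0 0 0 0; 0.4 0 0.3 0 0; 0.4 0 0.6 0 0; 0.4 0 0.6 0 0"

```text
time_s: 30.8
tcp_pos: [0.4516, 0.2615, 0.0775]
tool_rot: [0.913, -0.408, 0.0, -0.0]
contact_force: [0.2, 0.2, -0.3]
width: 0.0343
```

```bash
python3 -c "
from h import *
plan([bx(-75,75)])
s=cam('side')
cv2.imwrite('pics/g7.png',cv2.resize(s['image'][230:380,30:290],(780,450),interpolation=2)[:,:,::-1])
for n in ('side','top'):
  for q in spec(cam(n)): print(n,*q)"
```

```text
now [451.6 261.5  77.5 -48.2] F [ 0.2  0.2 -0.3] w 0.0343 t 30.8 j6 70
-> [452.87663403 261.41255834  75.         -48.1       ]
   0.01 -0.01 0.02 -0.0
side [264. 252.] [529.8  77.8  57.5  28.5  78.8]
side [275. 221.] [571.9 -26.7  64.6  24.9 -81.9]
top [240. 232.] [533.   74.   49.1  19.8  78.1]
top [284. 214.] [574.3 -30.   49.2  21.  -83.2]
```

View pics/g7.png

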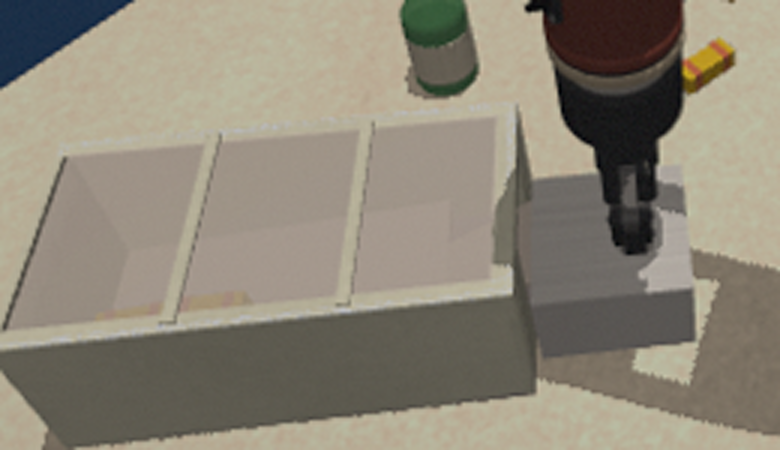

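Both bars lie inside and the flap is shut. Next is specimen A at (533,74).

```bash
python3 -c "
from h import *
plan([bx(-75,108),(529.9,59.3,100,-11.9),(529.9,59.3,5,-11.9),(529.9,59.3,105,-11.9),bx(-62,110)])"
```

```text
now [453.8 262.7  78.2 -48.2] F [0.4 0.2 0. ] w 0.0338 t 30.95 j6 70
-> [452.87663403 261.41255834 108.         -48.1       ]
   0.0 0.02 -0.3 -0.0
-> [529.9  59.3 100.  -11.9]
   0.67 0.26 0.03 -0.4
   0.61 0.39 0.03 -0.4
   0.51 0.51 0.02 -0.41
-> [529.9  59.3   5.  -11.9]
   0.0 -0.0 0.95 0.0
-> [529.9  59.3 105.  -11.9]
   0.0 -0.0 -1.0 0.0
-> [462.55268413 270.09438156 110.         -48.1       ]
   -0.54 -0.96 -0.02 0.6
   -0.82 -0.75 -0.03 0.61
```

Request:
carry_out:
  increments: "0.5 0 0.02 -0.3 0; 0.5 0.3 0.13 -0.3 -0.2; 0.5 0.67 0.28 -0.3 -0.4; 0.5 0.67 0.28 -0.3 -0.4; 0.5 0.67 0.28 -0.3 -0.4"

```text
time_s: 31.58
tcp_pos: [0.4768, 0.1939, 0.1075]
tool_rot: [0.95, -0.311, 0.0, -0.0]
contact_force: [-0.3, -0.4, -0.6]
width: 0.0423
```

Request:
carry_out:
  increments: "0.5 0.3 0.2 0 -0.2; 0.5 0.61 0.39 0.03 -0.4; 0.5 0.61 0.39 0.03 -0.4; 0.5 0.61 0.39 0.03 -0.4"

```text
time_s: 32.08
tcp_pos: [0.5022, 0.1269, 0.1042]
tool_rot: [0.978, -0.21, -0.0, -0.0]
contact_force: [-0.4, 0.3, -1.0]
width: 0.0428
```

Request:
carry_out:
  increments: "0.5 0.25 0.25 0 -0.2; 0.5 0.51 0.51 0.04 -0.41; 0.5 0.51 0.51 0.04 -0.41; 0.5 0.51 0.51 0.04 -0.41; 0.5 0.51 0.51 0.04 -0.41"

```text
time_s: 32.7
tcp_pos: [0.5277, 0.0598, 0.1003]
tool_rot: [0.995, -0.103, -0.0, -0.0]
contact_force: [0.5, 0.9, 0.6]
width: 0.0428
```

```bash
python3 -c "
from h import *
plan([(529.9,59.3,5,-11.9)])
for q in spec(cam('side')): print('side',*q)"
```

```text
now [527.7  59.8 100.3 -11.8] F [0.5 0.9 0.6] w 0.0428 t 32.7 j6 10
-> [529.9  59.3   5.  -11.9]
   0.02 0.0 0.95 0.0
side [264. 250.] [534.1  72.8  47.7  18.3  76.6]
```

Request:
carry_out:
  increments: "0.5 0.02 0 0.4 0; 0.5 0.02 0 0.8 0; 0.5 0.02 0 0.95 0; 0.5 0.02 0 0.95 0; 0 0.02 0 0.95 0; 0 0.02 0 0.95 0; 0 0.02 0 0.95 0; 0 0.02 0 0.95 0"

```text
time_s: 33.75
tcp_pos: [0.5318, 0.058, 0.0073]
tool_rot: [0.995, -0.104, 0.002, -0.0]
contact_force: [-0.1, 0.4, 6.4]
width: 0.0187
```

Request:
carry_out:
  increments: "0 0 0 -0.3 0; 0 0 0 -0.7 0; 0 0 0 -1 0; 0 0 0 -1 0"

```text
time_s: 34.25
tcp_pos: [0.5325, 0.0579, 0.1086]
tool_rot: [0.995, -0.103, 0.003, -0.0]
contact_force: [0.4, 0.6, -1.2]
width: 0.0185
```

Request:
carry_out:
  increments: "0 -0.3 -0.5 -0.02 0.3; 0 -0.54 -0.96 -0.04 0.6; 0 -0.54 -0.96 -0.04 0.6; 0 -0.54 -0.96 -0.04 0.6; 0 -0.54 -0.96 -0.04 0.6"

```text
time_s: 34.88
tcp_pos: [0.497, 0.162, 0.1087]
tool_rot: [0.966, -0.258, -0.0, 0.0]
contact_force: [0.1, -0.5, -1.5]
width: 0.0186
```

Request:
carry_out:
  increments: "0 -0.4 -0.35 0 0.3; 0 -0.82 -0.75 0 0.61; 0 -0.82 -0.75 0 0.61; 0 -0.82 -0.75 0 0.61; 0 -0.82 -0.75 0 0.61; 0 -0.82 -0.75 0 0.61"

```text
time_s: 35.62
tcp_pos: [0.4638, 0.2678, 0.1093]
tool_rot: [0.913, -0.409, 0.0, 0.0]
contact_force: [-0.1, -0.0, -0.7]
width: 0.0184
```

```bash
python3 -c "
from h import *
plan([bx(-62,76.5),bx(-16,76.5)])"
```

```text
now [463.8 267.8 109.3 -48.3] F [-0.1 -0.  -0.7] w 0.0184 t 35.625 j6 70
-> [462.55268413 270.09438156  76.5        -48.1       ]
   -0.03 -0.01 0.33 -0.01
-> [496.79101526 300.81467911  76.5        -48.1       ]
   0.01 -0.46 -0.0 0.0
```

Request:
carry_out:
  increments: "0 -0.03 -0.01 0.15 0; 0 -0.03 -0.01 0.31 0; 0 -0.03 -0.01 0.31 0; 0 -0.03 -0.01 0.31 0"

```text
time_s: 36.12
tcp_pos: [0.4612, 0.2716, 0.0771]
tool_rot: [0.913, -0.408, -0.001, 0.001]
contact_force: [0.8, 0.4, -1.2]
width: 0.0187
```

Request:
carry_out:
  increments: "0 0 -0.1 0 0; 0 0 -0.2 0 0; 0 0 -0.3 0 0; 0 0 -0.4 0 0; 0 0 -0.46 0 0; 0 0 -0.46 0 0"

```text
time_s: 36.88
tcp_pos: [0.496, 0.3025, 0.0778]
tool_rot: [0.913, -0.408, -0.0, 0.001]
contact_force: [-0.9, -0.4, -1.9]
width: 0.0187
```

Request:
carry_out:
  increments: "0.4 0 0 0 0; 0.4 0 0 0 0; 0.4 0 0 0 0; 0.4 0 0.3 0 0; 0.4 0 0.6 0 0; 0.4 0 0.6 0 0"

```text
time_s: 37.62
tcp_pos: [0.4505, 0.2619, 0.0783]
tool_rot: [0.913, -0.408, -0.0, 0.0]
contact_force: [0.6, 0.1, -0.7]
width: 0.0339
```

```bash
python3 -c "
from h import *
s=cam('side')
cv2.imwrite('pics/g8.png',cv2.resize(s['image'][230:380,30:290],(780,450),interpolation=2)[:,:,::-1])
for n in ('side','top'):
  for q in spec(cam(n)): print(n,*q)
a=np.radians(-83.2+90-180+180)
T=(574.3+.12*15,-30.5-.993*15,100,6.8)
plan([bx(-75,110),T,(*T[:2],5,6.8),(*T[:2],110,6.8),bx(-62,110)])"
```

```text
side [275. 221.] [571.9 -26.7  64.6  24.9 -81.9]
top [284. 214.] [574.5 -29.8  48.9  20.5 -84. ]
now [452.8 263.2  79.1 -48.2] F [-0.7 -0.6  0.1] w 0.0342 t 37.775 j6 70
-> [452.87663403 261.41255834 110.         -48.1       ]
   0.01 0.01 -0.31 -0.0
-> [576.1   -45.395 100.      6.8  ]
   0.78 0.28 0.03 -0.46
   0.69 0.46 0.02 -0.46
   0.56 0.61 0.03 -0.46
   0.39 0.72 0.02 -0.45
-> [576.1   -45.395   5.      6.8  ]
   0.0 0.01 0.95 -0.0
-> [576.1   -45.395 110.      6.8  ]
   0.0 -0.0 -0.52 -0.0
   0.0 -0.0 -0.53 -0.0
-> [462.55268413 270.09438156 110.         -48.1       ]
   -0.19 -0.82 0.0 0.46
   -0.38 -0.75 0.0 0.46
   -0.55 -0.64 0.0 0.45
   -0.67 -0.49 0.0 0.46
```

View pics/g8.png

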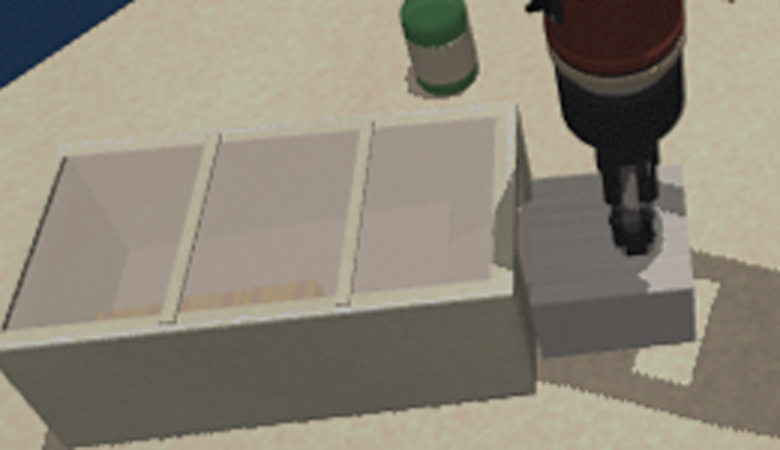

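Three bars are now inside and the flap is shut. I'll go to the last one at (574.5,-30).

Request:
carry_out:
  increments: "0.5 0.01 0.01 -0.31 0; 0.5 0.4 0.15 -0.31 -0.2; 0.5 0.78 0.28 -0.3 -0.46; 0.5 0.78 0.28 -0.3 -0.46; 0.5 0.78 0.28 -0.3 -0.46"

```text
time_s: 38.4
tcp_pos: [0.4832, 0.1862, 0.1085]
tool_rot: [0.955, -0.296, 0.0, -0.0]
contact_force: [-1.3, 0.0, -0.9]
width: 0.0422
```

Request:
carry_out:
  increments: "0.5 0.35 0.23 0 -0.2; 0.5 0.69 0.46 0.02 -0.46; 0.5 0.69 0.46 0.02 -0.46; 0.5 0.69 0.46 0.02 -0.46"

```text
time_s: 38.9
tcp_pos: [0.5134, 0.1099, 0.1062]
tool_rot: [0.984, -0.179, -0.0, -0.0]
contact_force: [-0.0, 0.0, 0.1]
width: 0.0428
```

Request:
carry_out:
  increments: "0.5 0.28 0.3 0 -0.2; 0.5 0.56 0.61 0.03 -0.46; 0.5 0.56 0.61 0.03 -0.46; 0.5 0.56 0.61 0.03 -0.46"

```text
time_s: 39.4
tcp_pos: [0.5441, 0.0334, 0.1031]
tool_rot: [0.998, -0.06, -0.0, -0.0]
contact_force: [-0.3, -0.6, -1.0]
width: 0.0426
```

Request:
carry_out:
  increments: "0.5 0.2 0.36 0 -0.2; 0.5 0.39 0.72 0.02 -0.45; 0.5 0.39 0.72 0.02 -0.45; 0.5 0.39 0.72 0.02 -0.45; 0.5 0.39 0.72 0.02 -0.45; 0.5 0.39 0.72 0.02 -0.45"

```text
time_s: 40.15
tcp_pos: [0.5746, -0.043, 0.1014]
tool_rot: [0.998, 0.059, -0.0, -0.0]
contact_force: [-0.2, -0.5, 0.1]
width: 0.0429
```

```bash
python3 -c "
from h import *
plan([(576.1,-45.4,5,6.6)])
for q in spec(cam('side')): print('side',*q)"
```

```text
now [574.6 -43.  101.4   6.8] F [-0.2 -0.5  0.1] w 0.0429 t 40.15 j6 -19
-> [576.1 -45.4   5.    6.6]
   0.01 0.03 0.96 0.01
side [275. 219.] [576.6 -32.7  46.6  17.4 -82.5]
side [400.  87.] [ 611.1 -983.6  160.7   84.5   23.6]
```

Request:
carry_out:
  increments: "0.5 0.02 0.02 0.4 0; 0.5 0.02 0.02 0.8 0; 0.5 0.02 0.02 0.96 0; 0.5 0.02 0.02 0.96 0; 0 0.02 0.02 0.96 0; 0 0.02 0.02 0.96 0; 0 0.02 0.02 0.96 0; 0 0.02 0.02 0.96 0"

```text
time_s: 41.2
tcp_pos: [0.5788, -0.0462, 0.0074]
tool_rot: [0.998, 0.059, 0.002, 0.0]
contact_force: [0.1, 0.4, 6.4]
width: 0.0186
```

Request:
carry_out:
  increments: "0 0 0 -0.3 0; 0 0 0 -0.7 0; 0 0 0 -1 0; 0 0 0 -1 0"

```text
time_s: 41.7
tcp_pos: [0.5795, -0.0463, 0.1088]
tool_rot: [0.998, 0.059, 0.003, 0.001]
contact_force: [0.4, -0.2, -1.7]
width: 0.0184
```

Request:
carry_out:
  increments: "0 -0.1 -0.4 0 0.2; 0 -0.19 -0.82 -0.04 0.46; 0 -0.19 -0.82 -0.04 0.46; 0 -0.19 -0.82 -0.04 0.46"

```text
time_s: 42.2
tcp_pos: [0.5482, 0.0332, 0.1084]
tool_rot: [0.998, -0.061, -0.001, 0.0]
contact_force: [-0.1, -0.2, 0.5]
width: 0.0186
```

Request:
carry_out:
  increments: "0 -0.19 -0.37 0 0.2; 0 -0.38 -0.75 0 0.46; 0 -0.38 -0.75 0 0.46; 0 -0.38 -0.75 0 0.46"

```text
time_s: 42.7
tcp_pos: [0.5206, 0.1115, 0.109]
tool_rot: [0.984, -0.18, 0.0, 0.0]
contact_force: [-0.6, -0.5, -0.5]
width: 0.0185
```

Request:
carry_out:
  increments: "0 -0.27 -0.32 0 0.2; 0 -0.55 -0.64 0 0.45; 0 -0.55 -0.64 0 0.45; 0 -0.55 -0.64 0 0.45"

```text
time_s: 43.2
tcp_pos: [0.4923, 0.1907, 0.1092]
tool_rot: [0.956, -0.295, 0.0, 0.0]
contact_force: [-0.1, -0.3, -0.8]
width: 0.0188
```

```bash
python3 -c "
from h import *
plan([bx(-62,110)])"
```

```text
now [492.3 190.7 109.2 -34.3] F [-0.1 -0.3 -0.8] w 0.0188 t 43.2 j6 47
-> [462.55268413 270.09438156 110.         -48.1       ]
   -0.69 -0.49 -0.01 0.46
```

Request:
carry_out:
  increments: "0 -0.35 -0.25 0 0.2; 0 -0.69 -0.49 0 0.46; 0 -0.69 -0.49 0 0.46; 0 -0.69 -0.49 0 0.46; 0 -0.69 -0.49 0 0.46; 0 -0.69 -0.49 0 0.46"

```text
time_s: 43.95
tcp_pos: [0.4628, 0.2703, 0.1093]
tool_rot: [0.913, -0.409, 0.0, 0.0]
contact_force: [-0.3, 0.5, -1.8]
width: 0.0189
```

```bash
python3 -c "
from h import *
plan([bx(-62,78),bx(-16,78)])"
```

```text
now [462.8 270.3 109.3 -48.2] F [-0.3  0.5 -1.8] w 0.0189 t 43.95 j6 70
-> [462.55268413 270.09438156  78.         -48.1       ]
   0.0 0.0 0.31 -0.0
-> [496.79101526 300.81467911  78.         -48.1       ]
   -0.0 -0.46 0.0 -0.0
```

Then release, and retreat upward.

Request:
carry_out:
  increments: "0 0 0 0.15 0; 0 0 0 0.31 0; 0 0 0 0.31 0; 0 0 0 0.31 0"

```text
time_s: 44.45
tcp_pos: [0.4616, 0.271, 0.0771]
tool_rot: [0.913, -0.408, -0.001, 0.001]
contact_force: [-0.0, 0.2, -0.4]
width: 0.0187
```

Request:
carry_out:
  increments: "0 0 -0.1 0 0; 0 0 -0.2 0 0; 0 0 -0.3 0 0; 0 0 -0.4 0 0; 0 0 -0.46 0 0; 0 0 -0.46 0 0"

```text
time_s: 45.2
tcp_pos: [0.4965, 0.3021, 0.0779]
tool_rot: [0.913, -0.408, -0.0, 0.0]
contact_force: [-0.8, -0.9, -0.6]
width: 0.0185
```

Request:
carry_out:
  increments: "0.4 0 0 0 0; 0.4 0 0 0 0; 0.4 0 0 0 0; 0.4 0 0.3 0 0; 0.4 0 0.6 0 0; 0.4 0 0.6 -0.3 0; 0.4 0 0.6 -0.6 0; 0.4 0 0.6 -0.6 0"

```text
time_s: 46.2
tcp_pos: [0.4541, 0.2628, 0.1415]
tool_rot: [0.913, -0.408, 0.002, -0.002]
contact_force: [0.7, -0.0, 0.0]
width: 0.0341
```

Request:
carry_out:
  increments: "0.4 0.5 0.3 -0.3 0; 0.4 0.9 0.6 -0.5 0; 0.4 0.9 0.6 -0.5 0; 0.4 0.9 0.6 -0.5 0"

```text
time_s: 46.7
tcp_pos: [0.4667, 0.1548, 0.1874]
tool_rot: [0.913, -0.409, -0.001, 0.0]
contact_force: [-0.2, 0.1, -0.2]
width: 0.034
```

```bash
python3 -c "
from h import *
s=cam('side');c=cam('top')
save(s,'g9.png')
for q in spec(c)+spec(s): print(*q)
im=c['image'];a=cv2.resize(im[100:300,5:205],(400,400),interpolation=2);b=cv2.resize(im[185:285,335:435],(400,400),interpolation=2)
cv2.imwrite('pics/g10.png',np.hstack([a,b])[:,:,::-1])"
```

```text
[151. 211.] [586.1 280.1 137.9  33.7 -81.5]
```

View pics/g9.png

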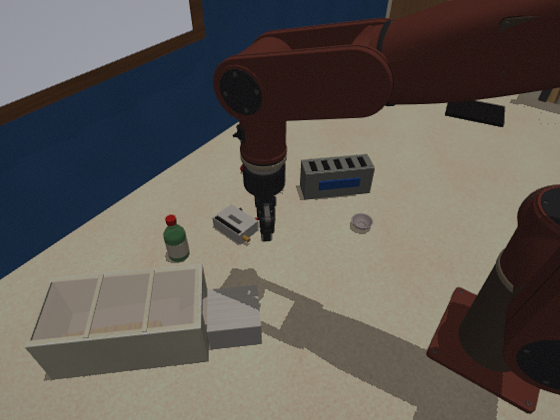

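View pics/g10.png

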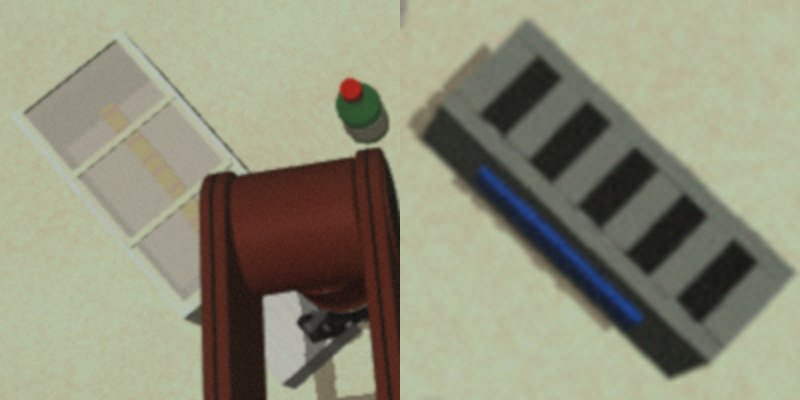

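The bench is clear of specimens, the store flaps are flush, and the bars are in line inside the box. The arm hides the doorway, so I'll move it off and check the flap.

Request:
carry_out:
  increments: "0.4 0.5 0.3 0 0; 0.4 0.95 0.6 0 0; 0.4 0.95 0.6 0 0"

```text
time_s: 47.18
tcp_pos: [0.4858, 0.0423, 0.1874]
tool_rot: [0.912, -0.409, -0.001, 0.001]
contact_force: [-0.9, 0.7, -0.6]
width: 0.0342
```

Request:
carry_out:
  increments: "0.4 0.5 0.3 0 0; 0.4 0.95 0.6 0 0; 0.4 0.95 0.6 0 0; 0.4 0.95 0.6 0 0; 0.4 0.95 0.6 0 0"

```text
time_s: 47.8
tcp_pos: [0.5042, -0.0648, 0.1879]
tool_rot: [0.913, -0.407, -0.0, -0.0]
contact_force: [-0.1, 0.2, -0.3]
width: 0.0338
```

```bash
python3 -c "
from h import *
c=cam('top');s=cam('side');im=c['image']
for n,k in (('top',c),('side',s)):
  for q in spec(k): print(n,*q)
a=cv2.resize(im[100:300,5:205],(400,400),interpolation=2);b=cv2.resize(s['image'][250:380,30:270],(400,400),interpolation=2)
cv2.imwrite('pics/g11.png',np.hstack([a,b])[:,:,::-1])
m=np.zeros(im.shape[:2],bool);m[220:260,110:150]=1
for k in blobs(m&(im[...,0].astype(int)-im[...,2]>30),5): print('flap',k.mean(0),rect(c,k,.1))
print(env.get_state()['tcp_pos'],env.get_state()['time_s'])"
```

```text
top [334. 304.] [ 368.  -139.9   41.1    9.2  -18. ]
top [251. 279.] [424.7  48.3  41.6   9.4 -16. ]
top [243. 278.] [425.7  65.7  46.2   7.6 -16.5]
top [319. 179.] [ 659.4 -113.1  138.8   49.2   73.3]
side [400.  87.] [ 611.3 -983.8  160.9   82.9   23.2]
flap [128.19565217 236.39130435] [509.8 309.2  58.2   7.9 -45.7]
[ 0.50433835 -0.06521307  0.18816189] 47.9
```

View pics/g11.png

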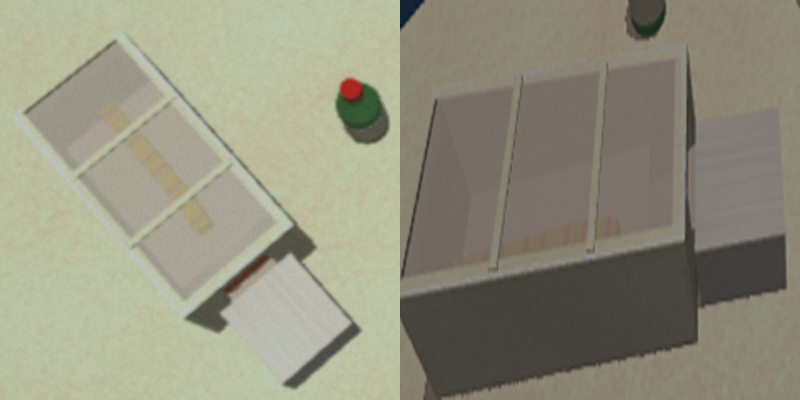

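All four bars are inside, and the flap is back at its starting place (509.8, 309 against 509.8, 310). I'll hand in.

```bash
python3 -c "
from h import *
print(order.hand_in())"
```

```text
the job is handed in; nothing more can be done
None
```

The bench is cleared and handed in at about 48 s of robot time: the reference cassette is in the store and all four specimens are in the return box.

- **Cassette:** I lifted it out of the fixture upright and felt down the store row. The first three pockets stopped it 24 mm down with 17–19 N. The fourth was free, so I released it there. The later pictures show it out of sight with all five flaps flush. I inferred that it stands on the floor and did not see it.
- **Specimens:** One had been knocked about 25 mm before I reached it, so I measured it again. I pushed each bar through the orange flap held at its rear end, and each slid in when released. On the first push a finger touched the door lintel with about 9 N, well under the 40 N limit, so I stopped shorter on the others.
- **Last checks:**
  - The four bars lie in a line inside the box and the ledge is empty.
  - The orange flap measured within about 1 mm of where it was at the start.
  - The specimen detector reported a few spots in the final top view, but these were the arm and its surroundings. The side view found no specimens left on the bench.
  - The bottle and bowl look unmoved in the pictures. I did not measure them again. The arm hid the screwdriver in the last views, so I did not confirm it at the end.

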